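# Pop open the green charging box

## Task

The model car's battery in the charging box with the green lid is full: press that box's green release button, then take the hand away so that the sprung lid pops fully open by itself, without the robot touching the lid. Leave the charging box with the orange lid shut and do not disturb the model car.

Things in the scene. Friction and masses are not known exactly. Their poses are not given: they have to be found in the camera images.
- green_press (a point): Centre of the top of the green round release button, 36 mm across, 9 mm above the deck of its grey box, 79 mm above the table. It goes 6 mm straight down on a spring: moves from about 1 N, unlatches at 3 mm (3 N), fully down at 5 N. z up, x level from the button to the lid's hinge, y along the hinge. An equal box with orange lid and orange button stands on one side, centres 230 mm or more apart.
- green_lid (a joint): Hinge of the flat green lid (108 by 130 mm, top 72 mm above the table) of the fixed grey box (190 by 130 mm). Its near edge is 47 mm from the button's centre along the button's x, its hinge 155 mm. 0 = shut, latched; grows as the near edge swings up and away; 1.25 rad = fully open. Unlatched, a weak damped spring (about 1 N at the edge) opens it in about 2 s and holds it.
- orange_lid (a joint): The same hinge on the equal grey box with the orange lid, in rad: 0 = shut, and it is to stay shut.
- car: Black four-wheeled model car with fat tyres, about 180 mm long (its x), 130 mm wide (its y), 75 mm high, loose on the table to the left of the boxes. Origin on the table under its centre, z up.

How it is judged:
By the outcome, as a careful person would: the job done as asked, in the order asked, and still so for the second after the job is handed in, with the robot touching nothing.
It also fails if it takes over 29 s, if anything falls off the work surface, if the arm or the gripper's body presses on something with over 40 N, if the wrist force passes 120 N, or if a joint passes its speed limit or range.

## Robot

A 6-joint arm with a two-finger parallel gripper is mounted at the origin on the work surface. World frame = base frame: x ahead of the robot, y to its left, z up, the work surface at z = 0. Lengths are in m, angles in rad, forces in N, time in s.
With the tool pointing down it reaches from about 0.275 to 0.85 m from the base axis. Payload 5.2 kg.
Tool frame: the origin (TCP) lies on the centre line of the jaws, within the pads' length; the fingertips stand 14 mm ahead of it and the grasp point (between the pads) lies 5 mm behind it; z points along the fingers, y is the line along which they close (so a half turn about z gives the same grasp; the last joint's range is limited). The gripper opens to 85 mm and grips with 20 to 120 N. Pads are 22 mm wide; open, the fingers measure 114 mm over their backs; the gripper's body (76 mm by 85 mm) begins 54 mm behind the grasp point. The pads swing forward as they close: fully open they stand 13 mm farther back than shut.
Start: joints at [-1.476, 0.259, 1.535, -0, 1.348, -0.203], TCP at [0.161, -0.526, 0.245] pointing down, gripper open.
Joint ranges: [-3.14, 3.14], [-0.91, 2.08], [0.19, 2.58], [-1.22, 4.36], [0.22, 2.71], [-3.12, 3.12]. Speed limits (rad/s): [2.57, 2.57, 3.14, 3.14, 3.14, 3.14].

## Interface

Orientations are given as a unit quaternion [w, x, y, z].
In Python, from rig import readout, camera, camera_info, job gives the robot as it stands. The module is installed in compiled form; this text tells all that it offers.
- The arm moves only by the tool play_rows, never from a script. Its arguments are lists of equal length, an entry for each row: "xyz": the shift along the tool's x, y, z in units of 30 mm (1.0 is 30 mm), a list of three; "delta_rot": the turn, a rotation vector about the tool's x, y, z in units of 6 degrees (1.0 is 6 degrees), a list of three; "jaw": the finger opening in mm, from 0 to 85.4. In form: {"xyz": [[dx, dy, dz], ...], "delta_rot": [[wx, wy, wz], ...], "jaw": [jaw, ...]}. A call has 1 to 20 rows; each row shifts and turns the commanded pose from where the row before left it, along the tool's axes as they then stand; what a row does not reach is not made up. A row lasts 1/10 s, in which the tool goes at most 50 mm and 8.59 degrees, less where a joint would pass 70% of its speed; a pose out of reach is approached as far as the arm can. A call is refused whole if a number of a shift passes 1 or a number of a turn 1, either way. A call with a gripper value outside its range is refused whole. The fingers move at their own pace and stop on an object; "squeeze" is the grip in N (left out, the last holds). Time passes only in rows, so rows that do not move let the fingers close. It gives the time, the measured TCP pose, the force, the opening and the grip force at its end, in the units of the state.
- readout.read_state(): the state, without advancing time (a new reading comes with each control period).
- camera(name): name is "scene" or "top" or "wrist"; returns the picture (480x640x3 uint8, red, green, blue); there is no depth.
- camera_info(name): a dict with "mtx" (3x3 intrinsics, pixels), "k1" (the pictures are not rectified: a ray, as slopes to the right and down, at radius r is drawn at 1 + k1 r^2 times it, then the intrinsics apply), "origin" and "attitude" of the camera in the world. Camera axes: x right, y down, z forward; pixel columns grow to the right and rows downward; lengths in m; the calibration is good to about 2 mm. A picture is of the moment at which its call begins: read the wrist's pose just before it. camera_info takes no time and is no camera call; for the wrist camera it gives the pose at the moment of the call.
- job.hand_in(): hands the job in; it is judged then, once.
The state is a dict: "time_s": time; "q": joint angles; "dq": joint speeds; "effort": joint torques, N m; "tcp_pos": TCP position; "tool_rot": TCP orientation; "contact_force": force on the tool from outside, world axes, zero at the start; "torque": the same for the moment, N m; "gripper_width": opening from 0.0 (shut) to 1.0 (fully open); "finger_force": force on a finger pad.
Only numpy, scipy, OpenCV 4.12 (cv2) and the standard library are available. Lean on these libraries where they do the work, as an engineer would, in place of code of your own. Each camera call takes 0.05 s, during which the arm holds its last target. There are 200 camera calls.

## Working session

There is one attempt and no reset: what is moved stays moved. The work goes in short steps, Python scripts to look and compute and a tool call to move; the robot and the scene stay as the last step left them, time stands still between calls to the robot, and variables do not carry over. Pictures are saved under pics/ and viewed, at most 10 in all, crops included, and the job is handed in when it is done.

Besides the shell and the picture viewer there is one more tool, called as name(argument=value, ...) on one line, values as JSON. play_rows: Moves the arm, as the interface text tells. Its arguments: {"type":"object","properties":{"xyz":{"type":"array"},"delta_rot":{"type":"array"},"jaw":{"type":"array"},"squeeze":{"type":"number"}},"required":["xyz","delta_rot","jaw"]}

```bash
mkdir -p pics; python3 - <<'E'
from rig import readout,camera,camera_info
import cv2,numpy as np
for n in ("scene","top"):
    cv2.imwrite(f"pics/{n}1.png",camera(n)[:,:,::-1]); print(n,camera_info(n))
print(readout.read_state())
E
```

```text
scene {'mtx': array([[503.98104605,   0.        , 324.47303693],
       [  0.        , 503.98104605, 232.86742178],
       [  0.        ,   0.        ,   1.        ]]), 'k1': 0.03675369476531022, 'origin': array([0.88862317, 0.5917697 , 0.916208  ]), 'attitude': array([-0.07706595,  0.27091378,  0.9144717 , -0.29053066])}
top {'mtx': array([[531.49184559,   0.        , 317.07490725],
       [  0.        , 531.49184559, 239.44483819],
       [  0.        ,   0.        ,   1.        ]]), 'k1': -0.12019504467614134, 'origin': array([0.41364308, 0.10676963, 1.05366208]), 'attitude': array([-0.07041242,  0.7113005 , -0.69586873,  0.06971648])}
{'time_s': 0.1, 'q': array([-1.47576403e+00,  2.59282773e-01,  1.53601405e+00, -1.55245870e-05,
        1.34803148e+00, -2.02799733e-01]), 'dq': array([ 9.15351139e-04, -3.23927633e-03, -1.59300298e-03, -3.24245725e-05,
       -2.09288264e-03,  6.60954174e-04]), 'effort': array([ 3.68602268e-03, -4.46968102e+01, -2.91248238e+01, -4.56785551e-05,
        6.18456412e-03,  3.76430808e-05]), 'tcp_pos': array([ 0.16136753, -0.52529162,  0.2445348 ]), 'tool_rot': array([-8.66970893e-04,  9.88931858e-01,  1.48367880e-01,  3.91808784e-05]), 'contact_force': array([-0.52702943, -0.17840187,  0.1335784 ]), 'torque': array([-0.03345738,  0.00447289, -0.03775379]), 'finger_force': 0.0, 'gripper_width': 0.999633977570388}
```

View pics/top1.png

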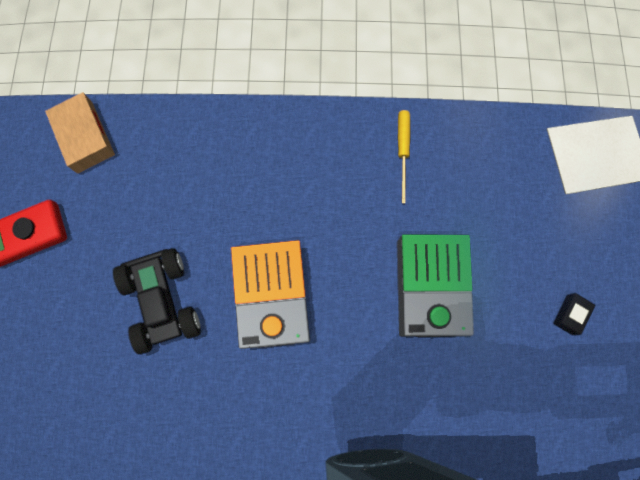

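View pics/scene1.png

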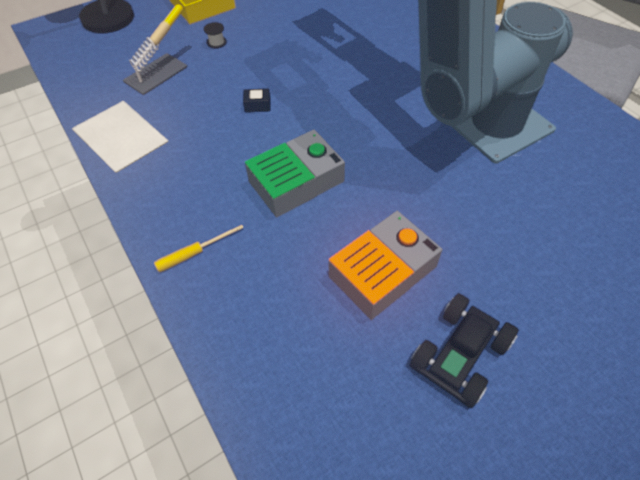

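The top view shows the green button near (439,316) with its lid towards +x, and the orange button at (271,326). The scene view agrees.

```bash
cat > h.py <<'E'
from rig import readout,camera,camera_info
import cv2,numpy as np
from scipy.spatial.transform import Rotation as R
def ray(info,uv,z):
    K=info["mtx"]; d=np.array([info["k1"],0,0,0,0.])
    p=cv2.undistortPoints(np.array([[uv]],float),K,d)[0,0]
    q=info["attitude"]; v=R.from_quat([*q[1:],q[0]]).apply([*p,1]); o=info["origin"]
    return o+v*(z-o[2])/v[2]
def greens(img):
    h=cv2.cvtColor(img,cv2.COLOR_RGB2HSV)
    m=cv2.inRange(h,(50,120,50),(85,255,255))
    c,_=cv2.findContours(m,cv2.RETR_EXTERNAL,cv2.CHAIN_APPROX_NONE)
    return sorted([k for k in c if cv2.contourArea(k)>100],key=cv2.contourArea,reverse=True)
E
python3 - <<'E'
from h import *
for n in("top","scene"):
    i=camera_info(n)
    for k in greens(cv2.imread(f"pics/{n}1.png")[:,:,::-1].copy())[:3]:
        (c,s,a)=cv2.fitEllipse(k) if cv2.contourArea(k)<900 else cv2.minAreaRect(k)
        print(n,cv2.contourArea(k),c,s,a,ray(i,c,.079 if cv2.contourArea(k)<900 else .072))
E
```

```text
top 3726.5 (436.5, 262.0) (56.0, 69.0) 90.0 [ 0.57277817 -0.11554274  0.072     ]
top 278.5 (439.2643737792969, 315.98602294921875) (18.615951538085938, 19.16151237487793) 115.44677734375 [ 0.47142439 -0.11732677  0.079     ]
scene 2023.0 (279.039306640625, 169.07798767089844) (54.680240631103516, 46.18888473510742) 51.95295715332031 [ 0.57195556 -0.11592289  0.072     ]
scene 138.0 (316.4573974609375, 149.24668884277344) (11.646334648132324, 15.323372840881348) 89.37020111083984 [ 0.47270138 -0.11545181  0.079     ]
```

play_rows(xyz=[[0.4,-0.3,0],[0.8,-0.58,0],[0.8,-0.58,0],[0.8,-0.58,0],[0.8,-0.58,0],[0.8,-0.58,0],[0.8,-0.58,0],[0.8,-0.58,0],[0.8,-0.58,0],[0.8,-0.58,0],[0.8,-0.58,0],[0.8,-0.58,0],[0.8,-0.58,0],[0.8,-0.58,0],[0.8,-0.58,0],[0.8,-0.58,0],[0.8,-0.58,0],[0.5,-0.4,0],[0,0,0.5],[0,0,0.5]], delta_rot=[[0,0,0],[0,0,0],[0,0,0],[0,0,0],[0,0,0],[0,0,0],[0,0,0],[0,0,0],[0,0,0],[0,0,0],[0,0,0],[0,0,0],[0,0,0],[0,0,0],[0,0,0],[0,0,0],[0,0,0],[0,0,0.95],[0,0,0.95],[0,0,0.95]], jaw=[0,0,0,0,0,0,0,0,0,0,0,0,0,0,0,0,0,0,0,0])

```text
time_s: 2.1
tcp_pos: [0.4665, -0.1172, 0.2151]
tool_rot: [-0.0, 1.0, -0.001, 0.0]
contact_force: [-0.4, 0.4, -0.2]
gripper_width: 0.003
finger_force: 0.0
```

```bash
python3 - <<'E'
from h import *
i=camera_info("wrist"); im=camera("wrist"); cv2.imwrite("pics/w1.png",im[:,:,::-1])
s=readout.read_state(); print(s["time_s"],s["tcp_pos"],s["tool_rot"],s["contact_force"],s["gripper_width"],i["origin"])
for k in greens(im)[:3]:
    (c,z,a)=cv2.minAreaRect(k); print(cv2.contourArea(k),c,z,a,ray(i,c,.079))
E
```

```text
2.15 [ 0.46490476 -0.11678238  0.21238527] [-0.00112218  0.99998954 -0.00401191 -0.00188701] [-1.04959261  0.6106259  -2.21436384] -9.964440717173213e-05 [ 0.53365763 -0.11704015  0.34479084]
25952.0 (312.5, 72.5) (145.0, 219.0) 90.0 [ 0.5607369  -0.11585207  0.079     ]
2349.0 (315.5, 218.5) (55.0, 55.0) 0.0 [ 0.47302199 -0.11745973  0.079     ]
```

View pics/w1.png

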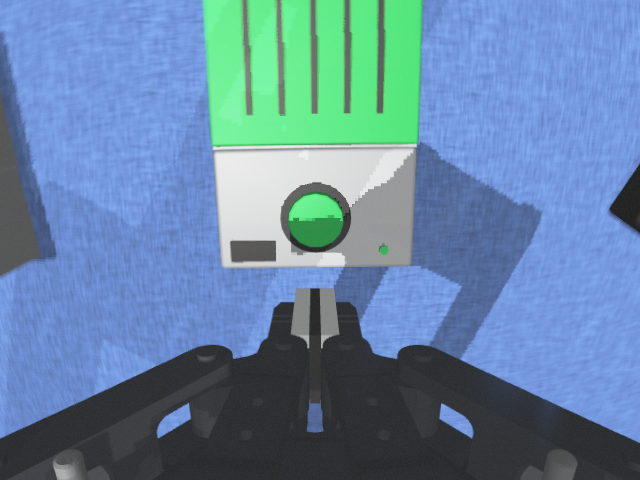

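The wrist view shows the button centred at (316,218), i.e. (0.473, -0.1175), with the shut fingers just behind it and the camera high above the lid side. I'll descend to just above the button.

play_rows(xyz=[[0.15,0,0.4],[0,0,0.8],[0,0,0.8],[0,0,0.8],[0,0,0.5],[0,0,0.3],[0,0,0]], delta_rot=[[0,0,0],[0,0,0],[0,0,0],[0,0,0],[0,0,0],[0,0,0],[0,0,0]], jaw=[0,0,0,0,0,0,0])

```text
time_s: 2.85
tcp_pos: [0.4704, -0.1186, 0.1063]
tool_rot: [-0.001, 1.0, 0.0, -0.001]
contact_force: [0.2, -0.4, -0.1]
gripper_width: 0.003
finger_force: 0.0
```

play_rows(xyz=[[0,0,0.15],[0,0,0.15],[0,0,0.1],[0,0,0.05],[0,0,0]], delta_rot=[[0,0,0],[0,0,0],[0,0,0],[0,0,0],[0,0,0]], jaw=[0,0,0,0,0])

```text
time_s: 3.35
tcp_pos: [0.4709, -0.119, 0.0938]
tool_rot: [-0.0, 1.0, -0.0, -0.0]
contact_force: [0.1, 0.3, -0.0]
gripper_width: -0.004
finger_force: 0.0
```

play_rows(xyz=[[0,0,0.1],[0,0,0.07],[0,0,0]], delta_rot=[[0,0,0],[0,0,0],[0,0,0]], jaw=[0,0,0])

```text
time_s: 3.65
tcp_pos: [0.4713, -0.1191, 0.0888]
tool_rot: [0.0, 1.0, -0.0, 0.0]
contact_force: [0.3, -0.2, 3.9]
gripper_width: 0.002
finger_force: 1.8
```

3.9 N exceeds the unlatching force. I'll add 0.6 mm for margin, then retreat up and back.

play_rows(xyz=[[0,0,0.02],[0,0,-0.6],[-0.1,0,-1],[-0.6,0,-1],[-1,0,-1],[-1,0,-1],[-0.8,0,-1],[-0.3,0,-0.6],[0,0,0],[0,0,0],[0,0,0],[0,0,0],[0,0,0],[0,0,0],[0,0,0],[0,0,0],[0,0,0],[0,0,0],[0,0,0],[0,0,0]], delta_rot=[[0,0,0],[0,0,0],[0,0,0],[0,0,0],[0,0,0],[0,0,0],[0,0,0],[0,0,0],[0,0,0],[0,0,0],[0,0,0],[0,0,0],[0,0,0],[0,0,0],[0,0,0],[0,0,0],[0,0,0],[0,0,0],[0,0,0],[0,0,0]], jaw=[0,0,0,0,0,0,0,0,0,0,0,0,0,0,0,0,0,0,0,0])

```text
time_s: 5.65
tcp_pos: [0.357, -0.1189, 0.2742]
tool_rot: [0.0, 1.0, -0.0, 0.0]
contact_force: [0.2, -0.2, 0.7]
gripper_width: -0.0
finger_force: 0.0
```

play_rows(xyz=[[0,0,0],[0,0,0],[0,0,0],[0,0,0],[0,0,0],[0,0,0],[0,0,0],[0,0,0],[0,0,0],[0,0,0],[0,0,0],[0,0,0],[0,0,0],[0,0,0],[0,0,0]], delta_rot=[[0,0,0],[0,0,0],[0,0,0],[0,0,0],[0,0,0],[0,0,0],[0,0,0],[0,0,0],[0,0,0],[0,0,0],[0,0,0],[0,0,0],[0,0,0],[0,0,0],[0,0,0]], jaw=[0,0,0,0,0,0,0,0,0,0,0,0,0,0,0])

```text
time_s: 7.15
tcp_pos: [0.357, -0.1189, 0.2741]
tool_rot: [0.0, 1.0, -0.0, 0.0]
contact_force: [-0.7, -0.6, 0.6]
gripper_width: -0.001
finger_force: 0.0
```

```bash
python3 - <<'E'
from h import *
cv2.imwrite("pics/scene2.png",camera("scene")[:,:,::-1])
s=readout.read_state(); print(s["time_s"],s["tcp_pos"],s["contact_force"])
E
```

```text
7.2 [ 0.35696145 -0.11891508  0.2741126 ] [ 0.51000222 -0.32526844 -0.13460413]
```

View pics/scene2.png

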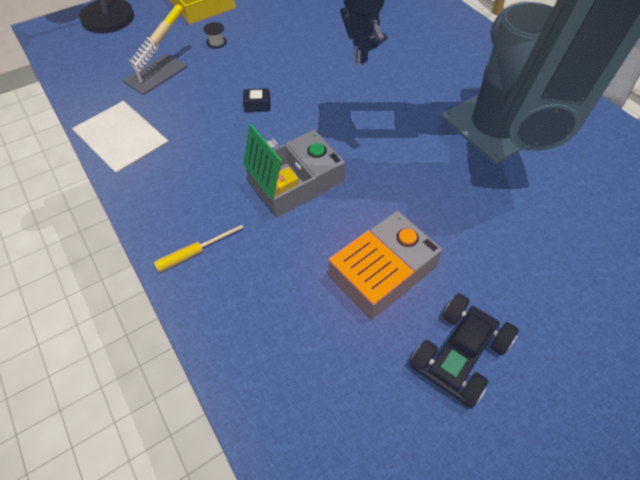

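The lid stands open around (262,160), the orange lid is shut and the car has not moved. I'll confirm the lid has stopped at its end.

play_rows(xyz=[[0,0,0],[0,0,0],[0,0,0],[0,0,0],[0,0,0],[0,0,0],[0,0,0],[0,0,0],[0,0,0],[0,0,0]], delta_rot=[[0,0,0],[0,0,0],[0,0,0],[0,0,0],[0,0,0],[0,0,0],[0,0,0],[0,0,0],[0,0,0],[0,0,0]], jaw=[0,0,0,0,0,0,0,0,0,0])

```text
time_s: 8.2
tcp_pos: [0.3569, -0.1189, 0.2741]
tool_rot: [-0.0, 1.0, -0.0, -0.0]
contact_force: [-0.7, -1.3, -0.7]
gripper_width: 0.001
finger_force: 0.0
```

```bash
python3 - <<'E'
from h import *
a=cv2.imread("pics/scene2.png")[:,:,::-1].copy(); b=camera("scene")
f=lambda m:(cv2.contourArea(greens(m)[0]),cv2.minAreaRect(greens(m)[0]))
print(f(a),f(b))
i=camera_info("scene");q=i["attitude"];r=R.from_quat([*q[1:],q[0]]).inv()
for t in(1.0,1.25):
  P=np.array([[.627-.108*np.cos(t),y,.072+.108*np.sin(t)] for y in(-.0525,-.1825)])
  print(t,cv2.projectPoints(r.apply(P-i["origin"]),np.zeros(3),np.zeros(3),i["mtx"],np.array([i["k1"],0,0,0,0.]))[0].squeeze())
k=greens(b)[0][:,0]; print(k[k[:,1].argmin()],k[k[:,0].argmax()])
E
```

```text
(1441.5, ((261.3658447265625, 160.7073211669922), (71.527587890625, 32.4841423034668), 51.34019470214844)) (1441.0, ((261.2732849121094, 160.7787628173828), (71.35848236083984, 32.60727310180664), 51.009002685546875))
1.0 [[291.86044997 157.5970461 ]
 [261.21917849 120.71592811]]
1.25 [[281.02328174 158.48512832]
 [250.52130437 120.9635559 ]]
[250 124] [281 161]
```

The lid is at rest, and its edge matches the 1.25 rad prediction, so it is fully open.

```bash
python3 -c "
from rig import job
print(job.hand_in())"
```

```text
the job is handed in; nothing more can be done
None
```

I pressed the green release button and took the hand away; the green lid opened fully by itself, the orange lid stayed shut and the car was not disturbed, and the job was handed in at about 8 s.

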